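# Find the block that passes the pin gauge and slide it into the bay

### The arm

A 6-joint arm with a two-finger parallel gripper is mounted at the origin on a cart in front of the work surface, level with it; the furniture and walls round the work are solid. World frame = base frame: x ahead of the robot, y to its left, z up, the work surface at z = 0. Lengths are in mm, angles in rad, forces in N, time in s.
With the tool pointing down it reaches from about 275 to 825 mm from the base axis. Payload 5.2 kg.
Tool frame: the origin (TCP) lies at the very end of the fingers, on their centre line; the grasp point (between the pads) lies 19 mm behind it; z points along the fingers, y is the line along which they close (so a half turn about z gives the same grasp; the last joint's range is limited). The gripper opens to 93 mm and grips with 3 to 60 N. Pads are 15 mm wide; open, the fingers measure 128 mm over their backs; the gripper's body (75 mm by 188 mm) begins 65 mm behind the grasp point.
Start: joints at [0.907, 0.259, 1.535, -0, 1.348, -0.203], TCP at [244.546, 492.648, 218.653] pointing down, gripper open.
Joint ranges: [-3.14, 3.14], [-0.91, 2.08], [0.19, 2.58], [-1.22, 4.36], [0.22, 2.71], [-3.12, 3.12]. Speed limits (rad/s): [2.57, 2.57, 3.14, 3.14, 3.14, 3.14].

### API

Orientations are given as [roll, pitch, yaw] about the fixed x, y, z axes, in that order (R = Rz(yaw) Ry(pitch) Rx(roll)).
In Python, from bench import robot gives the robot as it stands. The module is installed in compiled form; this text tells all that it offers. Calls block until the motion is done:
- robot.move_ptp(position, orientation): joint-space move of the TCP to a pose.
- robot.move_linear(position, ori=None, speed=150, f_stop=None): straight line of the TCP; ori=None keeps the orientation; speed is the mean speed in mm/s. With f_stop (N) it stops when the force on the tool has changed by that much, and returns True; else False.
- robot.move_j(angles): joint-space move.
- robot.move_gripper(opening): opening from 0.0 (shut) to 1.0 (fully open); the grip force is fixed at half the most; returns when the fingers have stopped.
- robot.sleep(seconds).
- robot.inverse_kinematics(position, orientation): joint angles nearest the present ones, or None.
- robot.get_image(name): name is "scene" or "top"; returns a dict with "img" (420x560x3 uint8, blue, green, red), "fovy" (degrees; the focal length in pixels is half the picture's height over the tangent of half this angle, whatever the lens; pixels are square), "cx", "cy" (the principal point, pixels), "eye" and "orientation" of the camera in the world. Camera axes: x right, y down, z forward; pixel columns grow to the right and rows downward; lengths in mm; the calibration is good to about 2 mm. A picture is of the moment at which its call begins. There is no depth.
A pose or a line that the arm cannot do raises robot.MotionError and nothing moves.
- robot.hand_in(): hands the job in; it is judged then, once.
Readings, each from a call of its own:
- robot.current_t(): time.
- robot.current_qpos(): joint angles.
- robot.current_joint_vel(): joint speeds.
- robot.current_joint_efforts(): joint torques, N m.
- robot.current_tcp_pos(): TCP position.
- robot.current_eef_rot(): TCP orientation.
- robot.current_contact_force(): force on the tool from outside, world axes, zero at the start.
- robot.current_ft_torque(): the same for the moment, N m.
- robot.current_gripper_width(): opening from 0.0 (shut) to 1.0 (fully open).
- robot.current_finger_force(): force on a finger pad.
Only numpy, scipy, OpenCV 4.12 (cv2) and the standard library are available. Lean on these libraries where they do the work, as an engineer would, in place of code of your own. Each camera call takes 0.05 s, during which the arm holds its last target. There are 200 camera calls.

### The job

Take the pin gauge from its stand and try it gently in the bores of the three blocks until you find the one block that it enters all the way, down to its collar. With the gauge still in its bore, slide that block over the board into the fenced bay at the near edge, leaving the other two where they stand. Then draw the gauge out and put it back upright in its stand, disturbing nothing else.

Things in the scene. Friction and masses are not known exactly. Their poses are not given: they have to be found in the camera images.
- gauge: Pin gauge, 92 mm, 0.15 kg, upright. Origin: centre of the foot; z up its axis. Steel pin 16 mm wide, z 0-32 mm, foot chamfered 1.5 mm; collar 30 mm wide, z 32-37; hexagonal handle 22 mm across flats, z 37-92, flats facing +-y and every 60 degrees. Origin above a block's origin: 8 mm fully in (collar on the block), 22 stopped in a bad bore, 40 when it misses the bore.
- stand: Fixed black block 60 x 60 x 40 mm high on the worktop, with a vertical hole 19 mm wide, 34 mm deep in the middle of its top that holds the gauge. Origin: centre of its underside. With the gauge in, the collar rests on the stand and the gauge's origin is 8 mm above the stand's origin.
- board: Fixed wooden board 240 (x) x 340 (y) x 10 mm; origin: centre of its underside, -x side near the robot. Blocks stand on its far half. The grey strip at board x -112 to -35 mm is the bay: fences 8 mm wide, 14 mm above the board, at its near edge and both ends (324 mm apart); open to the blocks. A block touching the near fence has its origin at x -86 mm.
- bay (a point): Centre of the bay on the board's upper face (10 mm above the worktop); its axes are the board's.
- block_a: Loose aluminium block 52 x 52 x 40 mm high, 0.36 kg, on the board; slides under 2 to 4 N. Origin: centre of its underside. On its vertical centre line a blind bore from the top, 18 mm wide, 35 deep. One of the three is open all the way; in two the bore narrows to 13.5 mm, 18 mm below the top, and stops the pin hard. The letter does not tell which: that changes.
- block_b: Loose aluminium block 52 x 52 x 40 mm high, 0.36 kg, on the board; slides under 2 to 4 N. Origin: centre of its underside. On its vertical centre line a blind bore from the top, 18 mm wide, 35 deep. One of the three is open all the way; in two the bore narrows to 13.5 mm, 18 mm below the top, and stops the pin hard. The letter does not tell which: that changes.
- block_c: Loose aluminium block 52 x 52 x 40 mm high, 0.36 kg, on the board; slides under 2 to 4 N. Origin: centre of its underside. On its vertical centre line a blind bore from the top, 18 mm wide, 35 deep. One of the three is open all the way; in two the bore narrows to 13.5 mm, 18 mm below the top, and stops the pin hard. The letter does not tell which: that changes.
- tape_measure: Bystander: blue pocket tape measure 36 x 74 x 63 mm; origin under its centre.
- jar: Bystander: grey sample jar with white lid, 48 mm across, 66 mm high; origin under its centre.
- label_roll: Bystander: white label roll standing on end, 69 mm across, 50 mm high; origin under its centre.
Not all that is in view belongs to the job. What is shaped like the block_b but orange, pink or turquoise is not meant.

How it is judged:
By the outcome, as a careful person would: the job done as asked, in the order asked, and still so for the second after the job is handed in, with the robot touching nothing.
It also fails if it takes over 72 s, if anything falls off the work surface, if the arm or the gripper's body presses on something with over 40 N, if the wrist force passes 120 N, or if a joint passes its speed limit or range.

## Working session

There is one attempt and no reset: what is moved stays moved. The work goes in short steps, each a Python script; the robot and the scene stay as the last script left them, time stands still between calls to the robot, and variables do not carry over. Pictures are saved under pics/ and viewed, at most 10 in all, crops included, and the job is handed in when it is done.

```bash
mkdir -p pics; python3 - <<'E'
from bench import robot
import cv2
for n in("scene","top"):
    d=robot.get_image(n); cv2.imwrite(f"pics/{n}0.png",d["img"]); print(n,{k:v for k,v in d.items() if k!="img"})
print(robot.current_t(),robot.current_eef_rot())
E
```

```text
scene {'fovy': 54.59775977236114, 'cx': 276.9972298440941, 'cy': 212.3294614578782, 'eye': array([  39.29390035, -868.59417652,  594.61755682]), 'orientation': array([-2.09471491,  0.02514116, -0.56439557])}
top {'fovy': 51.55738409096303, 'cx': 283.0911738479856, 'cy': 208.66910388536698, 'eye': array([ 314.13390744,  -64.74018647, 1268.34347699]), 'orientation': array([-2.96475466,  0.00725215, -1.57778103])}
0.1 [-3.13996956e+00 -3.13757605e-04  2.68080488e+00]
```

View pics/scene0.png

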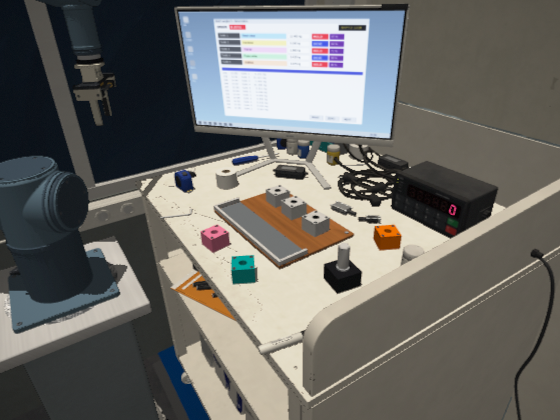

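View pics/top0.png

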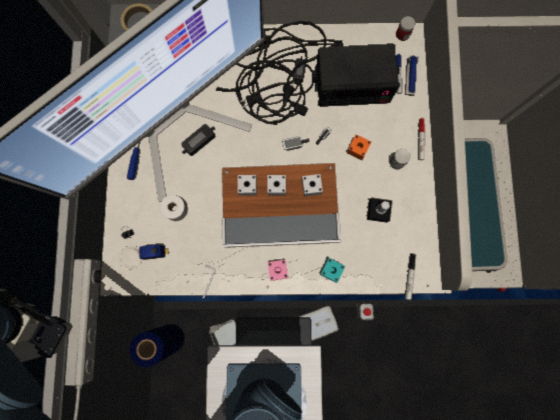

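The top view (up = +x, left = +y) shows three aluminium blocks on the board at about (247,184), (277,184) and (313,184). The black stand with the gauge is at (379,209). The orange (360,147), pink (278,269) and turquoise (332,269) blocks are decoys: they're coloured and off the board. The jar is at (400,158), the label roll at (173,208) and the tape measure at (152,251).

```bash
cat > h.py <<'E'
from bench import robot
import cv2, numpy as np
from scipy.spatial.transform import Rotation as R
def cast(d,u,v,z):
    f=d["img"].shape[0]/2/np.tan(np.radians(d["fovy"])/2)
    r=R.from_euler("xyz",d["orientation"]).apply([(u-d["cx"])/f,(v-d["cy"])/f,1])
    e=d["eye"]; return e+r*(z-e[2])/r[2]
def blobs(mask,off,amin=20):
    c,_=cv2.findContours(mask.astype(np.uint8)*255,cv2.RETR_EXTERNAL,cv2.CHAIN_APPROX_NONE)
    return [(cv2.minAreaRect(k+np.array(off)),cv2.contourArea(k)) for k in c if cv2.contourArea(k)>=amin]
E
python3 - <<'E'
from h import *
d=robot.get_image("top"); im=d["img"]
hsv=cv2.cvtColor(im,cv2.COLOR_BGR2HSV)
c=cv2.resize(im[155:250,210:410],None,fx=4,fy=4,interpolation=cv2.INTER_NEAREST); cv2.imwrite("pics/crop.png",c)
# blocks: bright unsaturated in board far half
s=hsv[170:200,228:335]; m=(s[...,1]<60)&(s[...,2]>90)
for r,a in blobs(m,(228,170),60): print("blk",np.round(r[0],1),np.round(r[1],1),r[2],a,np.round(cast(d,*r[0],50),1))
s=hsv[190:228,360:400]; m=(s[...,2]<70)
for r,a in blobs(m,(360,190),60): print("stand",r,a,[np.round(cast(d,*p,40),1) for p in cv2.boxPoints(r)])
# wood board
m=(hsv[...,0]<20)&(hsv[...,1]>110)&(hsv[...,2]>40); m[:150]=0;m[255:]=0;m[:,:205]=0;m[:,345:]=0
for r,a in blobs(m,(0,0),500): print("wood",r,[np.round(cast(d,*p,10),1) for p in cv2.boxPoints(r)])
E
```

```text
blk [311.7 184. ] [18.3 18.8] 82.40535736083984 306.0 [ 603.3 -140.3   50. ]
blk [276.  183.5] [17. 18.] 90.0 291.5 [605.6 -37.5  50. ]
blk [246.5 184. ] [18. 17.] 90.0 293.5 [604.9  47.4  50. ]
stand ((378.7399597167969, 209.81997680664062), (22.910259246826172, 21.778892517089844), 8.130102157592773) 450.5 [array([ 501.9, -293.4,   40. ]), array([ 564.6, -304.7,   40. ]), array([ 554.5, -369.4,   40. ]), array([ 492. , -357.5,   40. ])]
wood ((279.0044250488281, 190.43362426757812), (50.0836296081543, 114.1536636352539), 87.47388458251953) [array([664.5, 128.2,  10. ]), array([ 677. , -213.3,   10. ]), array([ 525.1, -215.5,   10. ]), array([512.8, 118.9,  10. ])]
```

View pics/crop.png

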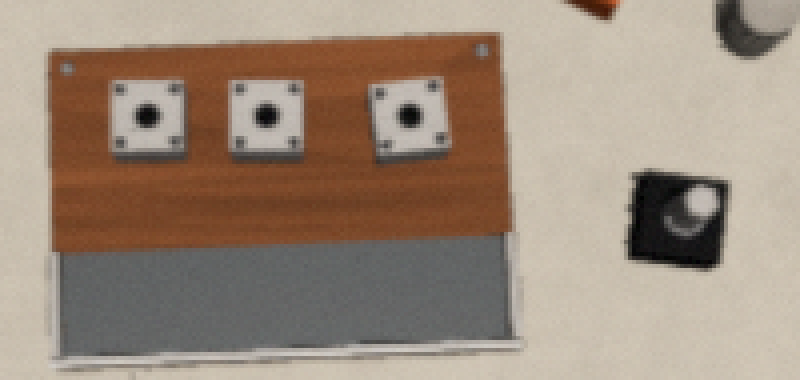

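The crop shows the three silver blocks, with bores at crop pixels (148,116), (266,116) and (409,116). The white hex handle stands in the black stand, with its top at (701,200). Next I'll locate the bores, the gauge and the board axes.

```bash
python3 - <<'E'
from h import *
d=robot.get_image("top"); g=cv2.cvtColor(d["img"],cv2.COLOR_BGR2GRAY)
def wc(im,x0,y0,w,h,lo,hi):  # intensity weighted centroid
    p=im[y0:y0+h,x0:x0+w].astype(float); wt=np.clip((p-lo)/(hi-lo),0,1)
    M=cv2.moments(wt); return x0+M["m10"]/M["m00"],y0+M["m01"]/M["m00"]
for n,u in zip("123",(246.7,276.4,312.2)):
    x0=int(round(u))-5; c=wc(g,x0,179,11,11,150,60); print("bore",n,np.round(c,2),np.round(cast(d,*c,50),1))
c=wc(g,379,200,13,10,130,190); print("gauge top",np.round(c,2),np.round(cast(d,*c,100),1))
def bay_ln(): pass
hsv=cv2.cvtColor(d["img"],cv2.COLOR_BGR2HSV)
m=(hsv[...,0]<20)&(hsv[...,1]>110)&(hsv[...,2]>40); m[:160]=0;m[220:]=0;m[:,:215]=0;m[:,345:]=0
# wood/bay edge and far edge line fits
P,Q=[],[]
for u in range(235,330,3):
    v=np.where(m[:,u])[0]; Q.append(cast(d,u,v.max()+.5,10)); P.append(cast(d,u,v.min()-.5,10))
for k in(P,Q):
    k=np.array(k); vx,vy,x,y=cv2.fitLine(k[:,:2].astype(np.float32),cv2.DIST_HUBER,0,.01,.01).ravel(); print("line",vx,vy,x,y)
for v in(172,200): 
    u=np.where(m[v])[0]; print("row",v,[np.round(cast(d,a,v,10),1) for a in(u.min()-.5,u.max()+.5)])
s=robot.get_image("scene"); cv2.imwrite("pics/s_crop.png",cv2.resize(s["img"][175:300,250:400],None,fx=4,fy=4,interpolation=cv2.INTER_CUBIC))
E
```

```text
bore 1 [246.39 183.56] [606.2  47.7  50. ]
bore 2 [276.22 183.5 ] [605.6 -38.2  50. ]
bore 3 [312.02 183.51] [ 604.7 -141.1   50. ]
gauge top [385.08 204.85] [ 531.3 -336.1  100. ]
line 0.036420114 -0.99933654 671.0529 -54.713104
line 0.036849335 -0.9993208 519.31665 -57.663284
row 172 [array([651.9, 123.1,  10. ]), array([ 648.9, -211.3,   10. ])]
row 200 [array([566.6, 121.6,  10. ]), array([ 563.7, -214.8,   10. ])]
```

View pics/s_crop.png

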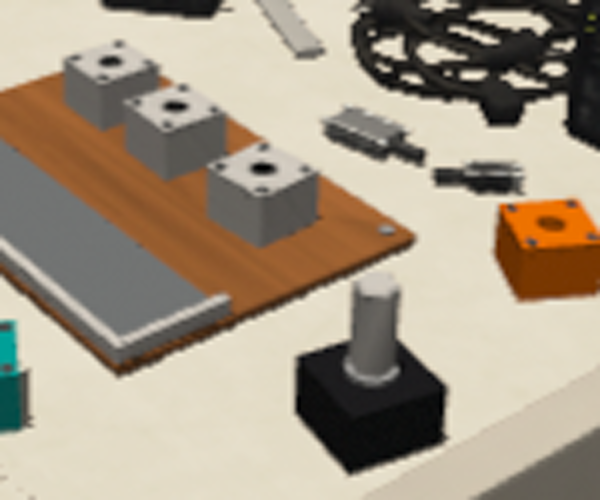

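The board is yawed about +2.1°, with its centre near (552,-47). The stand is yawed about -8°. I'll approach the gauge closing at 22° and check the fit by the grip width.

```bash
python3 - <<'E'
from h import *
s=robot.get_image("scene"); print("scene gauge top",np.round(cast(s,344,246.9,100),1))
for n,p in dict(b1=(277.7,190.4),b2=(294,201.5),b3=(315.8,217)).items(): print(n,np.round(cast(s,*p,50),1))
ori=[np.pi,0,np.radians(112)]
robot.move_ptp([470,-50,260],ori)
robot.move_ptp([531,-336,150],ori)
robot.move_linear([531,-336,63],speed=120,f_stop=8)
print(robot.current_t(),robot.current_tcp_pos(),robot.current_contact_force())
E
```

```text
scene gauge top [ 524.9 -341.9  100. ]
b1 [603.   43.5  50. ]
b2 [603.6 -40.6  50. ]
b3 [ 602.3 -143.2   50. ]
4.4833 [ 531.59728561 -336.24667338   63.90387279] [ 0.08399074 -0.66052437  0.41649538]
```

```bash
python3 - <<'E'
from h import *
robot.move_linear([528.5,-338.5,63],speed=60,f_stop=8)
robot.move_gripper(0.45); print(robot.current_contact_force())
robot.move_gripper(0.0)
print(robot.current_t(),robot.current_tcp_pos(),"w",robot.current_gripper_width()*93,robot.current_finger_force(),robot.current_contact_force(),robot.current_ft_torque())
for n in("scene","top"):
    d=robot.get_image(n); cv2.imwrite(f"pics/g_{n}.png",d["img"])
a=cv2.imread("pics/g_scene.png")[195:295,290:400]; b=cv2.imread("pics/g_top.png")[160:260,330:440]
cv2.imwrite("pics/g.png",np.hstack([cv2.resize(k,(385,350),interpolation=cv2.INTER_CUBIC) for k in(a,b)]))
E
```

```text
[-0.22566419  0.35968991 -0.71082475]
6.1417 [ 529.17262882 -338.51049706   63.14000539] w 23.886711105123688 29.963943399488926 [ 2.89595941  1.00553706 -1.44250421] [ 0.09252913 -0.64439317  0.00519904]
```

View pics/g.png

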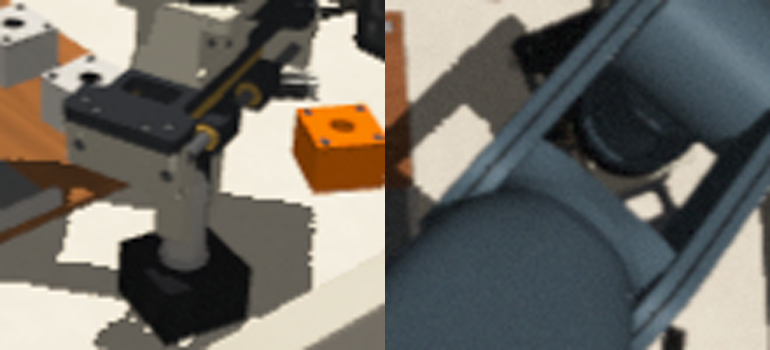

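The gripper is on the handle, but the 23.9 mm width means about 10° of yaw error against the flats. The side force points to +x. I'll open, turn to 122°, shift +1.5 mm and regrip.

```bash
python3 - <<'E'
from h import *
p=np.array([528.5,-338.5,63])
for yaw in(121,103):
    robot.move_gripper(0.4)
    a=np.radians(yaw-90); q=p+1.5*np.array([np.cos(a),np.sin(a),0])
    robot.move_linear(q,[np.pi,0,np.radians(yaw)],speed=20); robot.move_gripper(0.0)
    w=robot.current_gripper_width()*93
    print(yaw,robot.current_t(),robot.current_tcp_pos(),"w",w,robot.current_contact_force(),robot.current_ft_torque())
    if w<22.6: break
E
```

```text
121 7.4333 [ 529.72180818 -337.74717048   62.99613174] w 22.88033397495778 [-0.00705509 -0.25455568  0.06820281] [-0.04804125  0.05397099 -0.00483506]
103 8.775 [ 529.95931112 -338.16705225   63.01072997] w 24.16378036443545 [-0.74886677  0.46067091 -0.20856372] [-0.03573732  0.07803572 -0.01369472]
```

```bash
python3 - <<'E'
from h import *
p=np.array([528.8,-338.3,63])
for yaw in(126,131):
    robot.move_gripper(0.4)
    a=np.radians(yaw-90); q=p+1.2*np.array([np.cos(a),np.sin(a),0])
    robot.move_linear(q,[np.pi,0,np.radians(yaw)],speed=20); robot.move_gripper(0.0)
    w=robot.current_gripper_width()*93
    print(yaw,robot.current_t(),robot.current_tcp_pos(),"w",w,robot.current_contact_force(),robot.current_ft_torque())
    if w<22.5: break
E
```

```text
126 10.2 [ 529.78269139 -337.60812475   62.99513054] w 22.249182556910167 [ 0.98821502 -0.64342335 -0.70742046] [-0.04240018 -0.00059851  0.0083823 ]
```

Gripped squarely at 22.2 mm. Lifting and hovering over bore 3 for a relative look.

```bash
python3 - <<'E'
from h import *
p=robot.current_tcp_pos()
robot.move_linear([p[0],p[1],150],speed=100)
print(robot.current_contact_force(),robot.current_gripper_width()*93)
robot.move_linear([603.5,-142.3,125],speed=150); robot.sleep(.2)
print(robot.current_t(),robot.current_tcp_pos(),robot.current_eef_rot(),robot.current_contact_force(),robot.current_ft_torque())
for n in("scene","top"):
    d=robot.get_image(n); cv2.imwrite(f"pics/h_{n}.png",d["img"])
a=cv2.imread("pics/h_scene.png")[170:250,270:360]; b=cv2.imread("pics/h_top.png")[140:220,270:360]
cv2.imwrite("pics/h.png",np.hstack([cv2.resize(k,None,fx=4.4,fy=4.4,interpolation=cv2.INTER_CUBIC) for k in(a,b)]))
E
```

```text
[-0.36907055 -0.11437675 -1.9067227 ] 22.190652070410554
12.9667 [ 603.36716338 -143.0350522   125.05960417] [-3.14157612e+00  1.53767704e-04  2.19807453e+00] [ 0.24136648  0.36346699 -1.18844997] [-0.03310614  0.05459103 -0.05392524]
```

View pics/h.png

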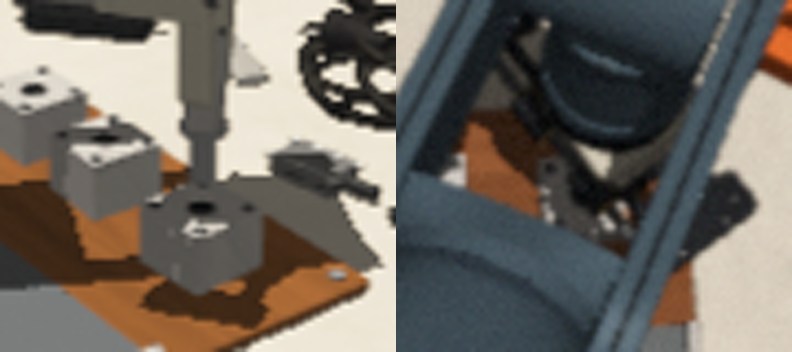

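The scene crop shows the pin's foot at about (202,183) directly above the bore, which is at (202,208) in crop pixels. Casting both for the offset, then probing gently.

```bash
cat >> h.py <<'E'
def probe(x,y,dz=55,zstop=None,f=6):
    """lower gently at x,y; spiral while foot rests on top (foot z>=~46). returns foot z above block origin"""
    t=robot.current_tcp_pos()
    robot.move_linear([x,y,max(112,0)],speed=100)
    for dx,dy in [(0,0),(2,0),(-2,0),(0,2),(0,-2),(2,2),(-2,-2),(2,-2),(-2,2)]:
        robot.move_linear([x+dx,y+dy,108],speed=40)
        hit=robot.move_linear([x+dx,y+dy,18.3+dz],speed=25,f_stop=f)
        p=robot.current_tcp_pos(); h=p[2]-dz-10
        print("try",dx,dy,hit,"h",round(h,1),"tcp",np.round(p,1),"F",np.round(robot.current_contact_force(),1),"t",round(robot.current_t(),1),flush=True)
        if h<30: return h
    return None
E
python3 - <<'E'
from h import *
s=robot.get_image("scene")
f=cast(s,270+202/4.4-.4,170+182.5/4.4-.4,70); b=cast(s,270+202/4.4-.4,170+208/4.4-.4,50)
t=robot.current_tcp_pos(); n=t+(b-f); print(np.round(f,1),np.round(b,1),np.round(n,1))
x,y=(603.4,-142.5) if np.hypot(*(b-f)[:2])<2 else n[:2]
print("h:",probe(x,y))
E
```

```text
[ 599.1 -145.5   70. ] [ 602.1 -142.2   50. ] [ 606.4 -139.4  105. ]
try 0 0 True h 39.4 tcp [ 606.7 -139.5  104.4] F [0.5 0.1 4.8] t 14.1
try 2 0 True h 39.8 tcp [ 608.5 -139.4  104.8] F [-0.7  0.2  5.2] t 14.8
try -2 0 True h 37.7 tcp [ 604.5 -140.1  102.7] F [ 1.5 -1.8 -1.2] t 15.6
try 0 2 True h 39.7 tcp [ 606.5 -137.4  104.7] F [-1.   0.7  3.5] t 16.4
try 0 -2 True h 37.2 tcp [ 605.6 -141.   102.2] F [ 0.5 -0.8 -0.9] t 17.2
try 2 2 True h 39.8 tcp [ 608.5 -137.5  104.8] F [ 0.5 -0.7  5.8] t 17.9
try -2 -2 False h 8.5 tcp [ 604.6 -141.4   73.5] F [ 0.1 -0.1 -1.8] t 19.8
h: 8.516493688770638
```

Block 3 (at y≈-141) takes the pin all the way (h = 8.5 with no resistance). I'll seat the collar and slide it in.

```bash
python3 - <<'E'
from h import *
p=robot.current_tcp_pos()
r=robot.move_linear([p[0],p[1],71.5],speed=10,f_stop=4); p=robot.current_tcp_pos()
print("seat",r,p,robot.current_contact_force())
q=[p[0]-123.9,p[1]-4.5,73.1]
r=robot.move_linear(q,speed=60,f_stop=25); robot.sleep(.2)
print("slid",r,robot.current_tcp_pos(),robot.current_contact_force(),robot.current_gripper_width()*93,robot.current_t())
for n in("scene","top"):
    d=robot.get_image(n); cv2.imwrite(f"pics/i_{n}.png",d["img"])
a=cv2.imread("pics/i_scene.png")[175:275,210:350]; b=cv2.imread("pics/i_top.png")[155:255,210:350]
cv2.imwrite("pics/i.png",np.hstack([cv2.resize(k,None,fx=2.8,fy=2.8,interpolation=cv2.INTER_CUBIC) for k in(a,b)]))
E
```

```text
seat True [ 604.67818854 -141.46363334   73.04059151] [-1.59505936  0.73516114  5.51545355]
slid False [ 480.71454471 -145.9318064    73.02089162] [3.80002819 0.19411724 3.36331934] 21.634716971270713 22.425
```

View pics/i.png

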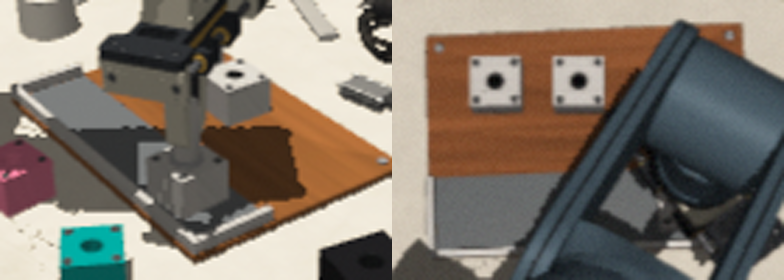

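The block is in the bay against the grey strip and the other two haven't moved. Next: relieve the side load, draw the gauge out and return it to the stand.

```bash
python3 - <<'E'
from h import *
robot.move_linear([481.7,-145.9,73.5],speed=10); print(robot.current_contact_force())
robot.move_linear([481.7,-145.9,130],speed=60); print(robot.current_contact_force())
robot.move_linear([529.8,-337.6,120],speed=140)
ok=False
for dx,dy in [(0,0),(1.5,0),(-1.5,0),(0,1.5),(0,-1.5),(2,2),(-2,-2),(2,-2),(-2,2)]:
    robot.move_linear([529.8+dx,-337.6+dy,103],speed=50)
    hit=robot.move_linear([529.8+dx,-337.6+dy,62],speed=35,f_stop=5)
    p=robot.current_tcp_pos(); print(dx,dy,hit,p,robot.current_contact_force(),robot.current_t(),flush=True)
    if p[2]<70: break
for n in("scene","top"):
    d=robot.get_image(n); cv2.imwrite(f"pics/j_{n}.png",d["img"])
a=cv2.imread("pics/j_scene.png")[175:315,210:400]
cv2.imwrite("pics/j.png",cv2.resize(a,None,fx=4,fy=4,interpolation=cv2.INTER_CUBIC))
E
```

```text
[ 0.01252722 -0.48070554  1.41254603]
[-0.08148574  0.1069846  -1.64340802]
0 0 True [ 529.97923628 -337.56627949   63.08377393] [-1.0312878   0.16687171  4.96644693] 27.0
```

View pics/j.png

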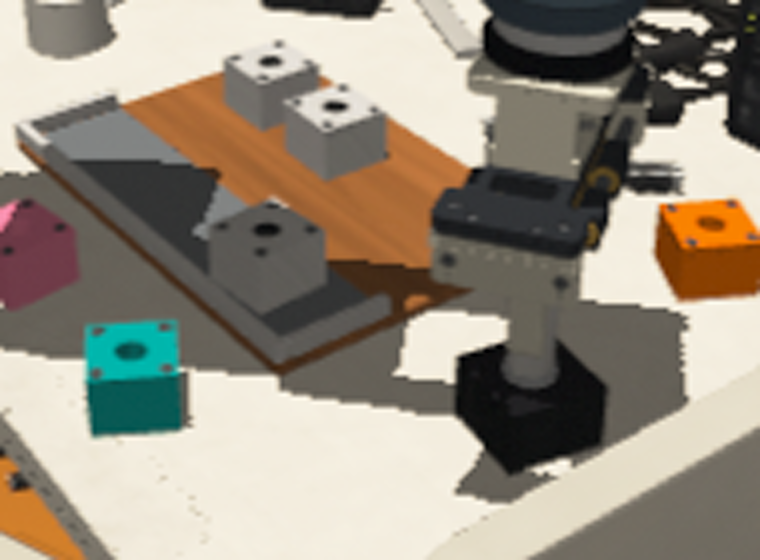

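The gauge is seated at its original height, z = 63.1, with the collar on the stand. The block sits in the bay at about (268,255). Releasing, retreating and checking.

```bash
python3 - <<'E'
from h import *
robot.move_gripper(0.45)
p=robot.current_tcp_pos(); robot.move_linear([p[0],p[1],150],speed=80)
robot.move_linear([440,0,260],speed=200); robot.move_ptp([244.5,420,260],[np.pi,0,2.68])
d=robot.get_image("top"); print(robot.current_t())
cv2.imwrite("pics/k.png",cv2.resize(d["img"][155:255,210:410],None,fx=4,fy=4,interpolation=cv2.INTER_CUBIC))
E
```

```text
32.6333
```

View pics/k.png

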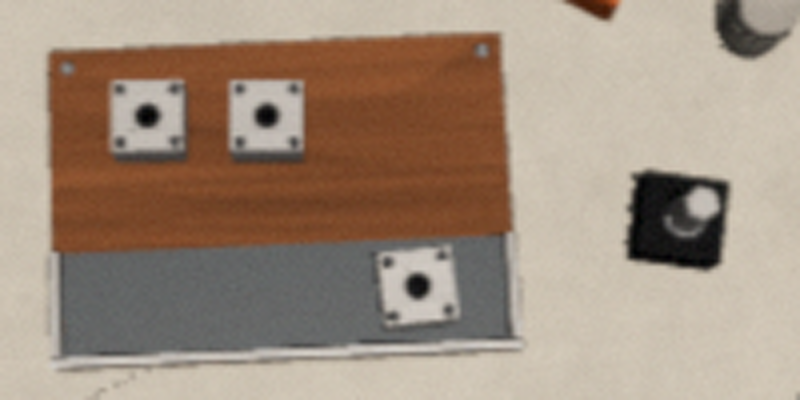

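The top view shows the block wholly inside the bay at (418,286), the other two unmoved at (148,116) and (266,116), and the gauge upright in its stand at (700,203).

```bash
python3 -c "
from bench import robot
print(robot.hand_in())"
```

```text
the job is handed in; nothing more can be done
None
```

The job is handed in: the first block I tried (rightmost in the top view, y≈-141 mm) took the gauge down to its collar, so I slid it into the bay and put the gauge back upright in its stand; the other two blocks weren't tried or moved, and the clock read 32.6 s just before hand-in.

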